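# Build the plant riser from handed brackets

## Robot

A 6-joint arm with a two-finger parallel gripper is mounted at the origin on the work surface. World frame = base frame: x ahead of the robot, y to its left, z up, the work surface at z = 0. Lengths are in m, angles in degrees, forces in N, time in s.
With the tool pointing down it reaches from about 0.4 to 0.825 m from the base axis. Payload 7 kg.
Tool frame: the origin (TCP) lies on the centre line of the jaws, within the pads' length; the fingertips stand 19 mm ahead of it and the grasp point (between the pads) is the TCP (r.tip_extent is the distance from the TCP to the fingertips, in m); z points along the fingers, y is the line along which they close (so a half turn about z gives the same grasp; the last joint's range is limited). The gripper opens to 88 mm and grips with 3 to 60 N. Pads are 19 mm wide; open, the fingers measure 130 mm over their backs; the gripper's body (78 mm by 193 mm) begins 47 mm behind the grasp point.
Start: joints at [-57.347, 20.546, 0.682, 0, -70.136, -16.507], TCP at [0.188, -0.648, 0.219] pointing down, gripper open.
Joint ranges: [-176.03, 176.03], [-82.01, 121.73], [-58.28, 71.71], [-173.87, 95.51], [-174.79, -0.11], [-173.66, 173.66]. Speed limits (degrees/s): [136.94, 136.94, 172.46, 180, 180, 180].

## Interface

Orientations are given as [roll, pitch, yaw] about the fixed x, y, z axes, in that order (R = Rz(yaw) Ry(pitch) Rx(roll)).
In Python, from plant import r gives the robot as it stands. The module is installed in compiled form; this text tells all that it offers.
- The arm moves only by the tool jog_arm, never from a script. Its argument "deltas" is a list that holds one entry, the list of rows, each a list of 5 numbers: the opening, from -1 (shut) to 1 (fully open), then the shift along the world's x, y, z in cm, then the turn about the world's z in rad. In form: [[[claw, dx, dy, dz, turn], ...]]. A call has 1 to 8 rows; each row shifts and turns the commanded pose from where the row before left it; what a row does not reach is not made up. A row lasts 1/8 s, in which the tool goes at most 62.5 mm and 10.7 degrees, less where a joint would pass 70% of its speed; a pose out of reach is approached as far as the arm can. A call with a gripper value outside its range is refused whole. The fingers move at their own pace and stop on an object; "force" is the grip in N (left out, the last holds). Time passes only in rows, so rows that do not move let the fingers close. It gives the time, the measured TCP pose, the force, the opening and the grip force at its end, in the units of the state.
- r.get_state(): the state, without advancing time (a new reading comes with each control period).
- r.capture(name): name is "scene" or "top"; returns the picture (384x512x3 uint8, blue, green, red); there is no depth.
- r.camera_info(name): a dict with "fx", "fy", "cx", "cy" (pixels), "k1" (the pictures are not rectified: a ray, as slopes to the right and down, at radius r is drawn at 1 + k1 r^2 times it, then the intrinsics apply), "view" (4x4, takes a point from world to camera coordinates). Camera axes: x right, y up, looking along -z (the intrinsics and any distortion apply to the point x, -y, -z); pixel columns grow to the right and rows downward; lengths in m; the calibration is good to about 2 mm. A picture is of the moment at which its call begins. camera_info takes no time and is no camera call.
- r.close_job(): hands the job in; it is judged then, once.
The state is a dict: "time_s": time; "joints": joint angles; "qd": joint speeds; "joint_torque": joint torques, N m; "tcp_pos": TCP position; "eef_rot": TCP orientation; "contact_force": force on the tool from outside, world axes, zero at the start; "moment": the same for the moment, N m; "gripper_width": finger opening in m; "gripper_force": force on a finger pad.
Only numpy, scipy, OpenCV 4.12 (cv2) and the standard library are available. Lean on these libraries where they do the work, as an engineer would, in place of code of your own. Each camera call takes 0.05 s, during which the arm holds its last target. There are 200 camera calls.

## Task

Build the small plant riser: stand the left-hand bracket in the middle of the tray on the robot's left and the right-hand bracket in the middle of the tray on its right, square in the trays, each with its stop at the end away from the robot and its toe pointing outwards. Then lay the wooden slat flat across both bracket ledges, in front of the stops and sticking out equally at both ends, and last set the small brown pot in the middle of the slat, upright all the time. Leave the reel of wire where it is.

Things in the scene. Friction and masses are not known exactly. Their poses are not given: they have to be found in the camera images.
- bracket_left: left-hand grey metal bracket, 0.28 kg; stop away from you, its toe points left. Origin: centre of foot underside. Foot 96 (x) x 44 (y) x 8 mm. Upright plate 14 mm thick (grip across it) along the foot's -y edge, centred y = -15 mm, 96 long, top (ledge) at z = 70 mm, x -48 to +36; stop on it at x +36 to +48, up to z = 90. The rest of the foot is the toe, to +y, with two black dots
- bracket_right: right-hand grey metal bracket, 0.28 kg; stop away from you, its toe points right. Origin: centre of foot underside. Foot 96 (x) x 44 (y) x 8 mm. Upright plate 14 mm thick (grip across it) along the foot's +y edge, centred y = +15 mm, 96 long, top (ledge) at z = 70 mm, x -48 to +36; stop on it at x +36 to +48, up to z = 90. The rest of the foot is the toe, to -y, with two black dots
- slat: plain wooden slat lying flat, 60 mm along x, 220 mm along y, 16 mm thick; origin at the centre of its underside, z up. Grip it across the 60 mm width at mid length. About 0.14 kg. Either long edge may face the stops
- pot: small brown glazed round pot, open top, 55 mm high, 62 mm across its upright upper half (z = 30 to 55 mm), 52 mm across its base, wall 4 mm; origin at the centre of its underside, z up. Grip it across the outside. About 0.16 kg
- tray_left: the tray on the left, as seen from the robot: fixed shallow grey metal tray, 128 mm along x, 76 mm along y, walls 4 mm thick and 14 mm high, inner floor 4 mm above the bench. Origin at the centre of its underside, +x away from the robot (up to 0.15 rad off). Straight beside it stands the right tray, parallel to it, 180 mm away (centre to centre) along -y of this tray
- tray_right: the tray on the right, as seen from the robot: fixed shallow grey metal tray, 128 mm along x, 76 mm along y, walls 4 mm thick and 14 mm high, inner floor 4 mm above the bench. Origin at the centre of its underside, +x away from the robot (up to 0.15 rad off). Straight beside it stands the left tray, 180 mm away along +y of this tray
- reel: bystander: reel of copper wire with black flanges, 62 mm across, 34 mm high, flat on the bench; origin at the centre of its underside
There are look-alikes about, which are no part of the job. Several things look just like the pot: the one meant starts nearest to the robot's base.

How it is judged (in metres and radians):
On the way, in this order (a step that is already met when the one before it is completed fails the run):
1. both brackets stand in their own trays, stops away from the robot, toes outwards (x of bracket_left in the frame of tray_left between -0.02 and 0.02 m and y of bracket_left in the frame of tray_left between -0.02 and 0.02 m and z of bracket_left in the frame of tray_left below 0.008 m and angle between each of bracket_left, bracket_right's own z axis and vertical below 0.06 rad and x of tray_right in the frame of bracket_left between -0.055 and 0.055 m and y of tray_right in the frame of bracket_left below -0.14 m and x of bracket_right in the frame of tray_right between -0.02 and 0.02 m and y of bracket_right in the frame of tray_right between -0.02 and 0.02 m and z of bracket_right in the frame of tray_right below 0.008 m and x of tray_left in the frame of bracket_right between -0.055 and 0.055 m and y of tray_left in the frame of bracket_right above 0.14 m and linear speed of each of bracket_left, bracket_right below 0.03 m/s), for 0.2 s.
2. the slat lies flat on both ledges, in front of the stops (x of bracket_left in the frame of tray_left between -0.02 and 0.02 m and y of bracket_left in the frame of tray_left between -0.02 and 0.02 m and z of bracket_left in the frame of tray_left below 0.008 m and angle between each of bracket_left, bracket_right, slat's own z axis and vertical below 0.06 rad and x of tray_right in the frame of bracket_left between -0.055 and 0.055 m and y of tray_right in the frame of bracket_left below -0.14 m and x of bracket_right in the frame of tray_right between -0.02 and 0.02 m and y of bracket_right in the frame of tray_right between -0.02 and 0.02 m and z of bracket_right in the frame of tray_right below 0.008 m and x of tray_left in the frame of bracket_right between -0.055 and 0.055 m and y of tray_left in the frame of bracket_right above 0.14 m and x of slat in the frame of bracket_left between -0.026 and 0.014 m and z of slat in the frame of bracket_left between 0.066 and 0.075 m and contact force between slat and bracket_left above 0.1 N and x of slat in the frame of bracket_right between -0.026 and 0.014 m and z of slat in the frame of bracket_right between 0.066 and 0.075 m and contact force between slat and bracket_right above 0.1 N and y of slat in the frame of tray_left between -0.115 and -0.065 m and linear speed of slat below 0.03 m/s), for 0.2 s.
At the end, for the whole second after the job is handed in: Brackets flat in their own trays, within 20 mm of centre and about 12 deg, stops far, toes out; slat flat on both ledges, within 20 mm of the ledge centres and 25 mm of midway; pot upright on the slat within 15 mm of its middle across, 25 mm along; all released, at rest (x of bracket_left in the frame of tray_left between -0.02 and 0.02 m and y of bracket_left in the frame of tray_left between -0.02 and 0.02 m and z of bracket_left in the frame of tray_left below 0.008 m and angle between each of bracket_left, bracket_right, slat's own z axis and vertical below 0.06 rad and x of tray_right in the frame of bracket_left between -0.055 and 0.055 m and y of tray_right in the frame of bracket_left below -0.14 m and x of bracket_right in the frame of tray_right between -0.02 and 0.02 m and y of bracket_right in the frame of tray_right between -0.02 and 0.02 m and z of bracket_right in the frame of tray_right below 0.008 m and x of tray_left in the frame of bracket_right between -0.055 and 0.055 m and y of tray_left in the frame of bracket_right above 0.14 m and x of slat in the frame of bracket_left between -0.026 and 0.014 m and z of slat in the frame of bracket_left between 0.066 and 0.075 m and contact force between slat and bracket_left above 0.1 N and x of slat in the frame of bracket_right between -0.026 and 0.014 m and z of slat in the frame of bracket_right between 0.066 and 0.075 m and contact force between slat and bracket_right above 0.1 N and y of slat in the frame of tray_left between -0.115 and -0.065 m and x of pot in the frame of slat between -0.015 and 0.015 m and y of pot in the frame of slat between -0.025 and 0.025 m and z of pot in the frame of slat between 0.012 and 0.02 m and angle between pot's own z axis and vertical below 0.08 rad and linear speed of each of bracket_left, bracket_right, slat, pot below 0.02 m/s and angular speed of each of bracket_left, bracket_right, slat, pot below 0.2 rad/s); the robot touches nothing.
It fails at once if the reel of wire is moved by more than 25 mm (distance of reel from where it was at the start of the episode above 0.025 m).
It fails at once if the pot is tipped by more than about 35 degrees (angle between pot's own z axis and vertical above 0.6 rad).
It also fails if it takes over 120 s, if anything falls off the work surface, if the arm or the gripper's body presses on something with over 40 N, if the wrist force passes 120 N, or if a joint passes its speed limit or range.

## Working session

There is one attempt and no reset: what is moved stays moved. The work goes in short steps, Python scripts to look and compute and a tool call to move; the robot and the scene stay as the last step left them, time stands still between calls to the robot, and variables do not carry over. Pictures are saved under pics/ and viewed, at most 15 in all, crops included, and the job is handed in when it is done.

Besides the shell and the picture viewer there is one more tool, called as name(argument=value, ...) on one line, values as JSON. jog_arm: Moves the arm, as the interface text tells. Its arguments: {"type":"object","properties":{"deltas":{"type":"array"},"force":{"type":"number"}},"required":["deltas"]}

```bash
mkdir -p pics; python3 - <<'E'
from plant import r
import cv2,numpy as np
np.set_printoptions(precision=4,suppress=True)
for n in("scene","top"):
    cv2.imwrite(f"pics/{n}0.png",r.capture(n)); i=r.camera_info(n); print(n,i)
print(r.get_state())
E
```

```text
scene {'fx': 370.00826404569733, 'fy': 370.00826404569733, 'cx': 260.81098340868607, 'cy': 191.0034870226008, 'k1': -0.10973139000098199, 'view': array([[ 0.3591,  0.9333, -0.0073, -0.2587],
       [-0.622 ,  0.2451,  0.7436,  0.317 ],
       [ 0.6958, -0.2625,  0.6685, -1.3751],
       [ 0.    ,  0.    ,  0.    ,  1.    ]])}
top {'fx': 364.50603760908854, 'fy': 364.50603760908854, 'cx': 258.411791606051, 'cy': 187.1321844000367, 'k1': -0.020794913358130315, 'view': array([[ 0.0189, -0.9997,  0.0169,  0.0175],
       [ 0.9979,  0.0199,  0.0618, -0.5979],
       [-0.0621,  0.0157,  0.9979, -1.1121],
       [ 0.    ,  0.    ,  0.    ,  1.    ]])}
{'time_s': 0.1, 'joints': array([-57.3479,  20.5891,   0.6383,  -0.0202, -70.1356, -16.5049]), 'qd': array([ 0.0186, -0.1667,  0.2063, -0.0738, -0.0395,  0.0285]), 'joint_torque': array([ -0.0023, -58.4161,  29.375 ,   7.0158,   0.0101,  -0.    ]), 'tcp_pos': array([ 0.1876, -0.6479,  0.2183]), 'eef_rot': array([ 179.9118,   -0.0063, -163.8597]), 'contact_force': array([ 0.1535, -1.0548,  0.7285]), 'moment': array([-0.0416, -0.0277, -0.027 ]), 'gripper_force': 0.0, 'gripper_width': 0.08721699411693275}
```

View pics/top0.png

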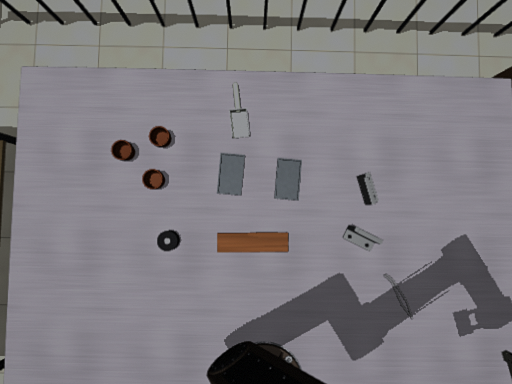

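View pics/scene0.png

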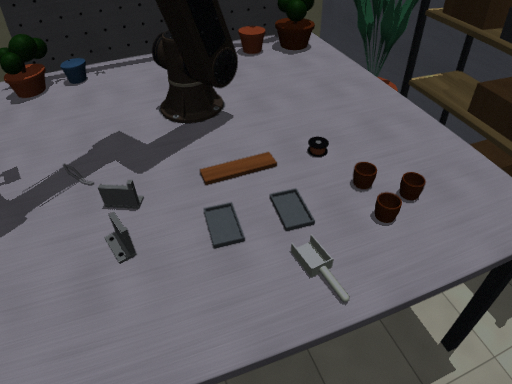

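Top view: trays at (231,174) and (288,179), slat (253,242), pots (154,179), (160,137), (123,150), reel (168,240), brackets near (367,189) and (362,237). In the scene view the brackets stand at about (120,195) and (120,240). I'll enlarge the brackets.

```bash
cat > h.py <<'E'
import numpy as np,cv2
from plant import r
np.set_printoptions(precision=4,suppress=True)
def ray(n,uv):
    i=r.camera_info(n);V=np.array(i["view"]);k=i["k1"]
    K=np.array([[i["fx"],0,i["cx"]],[0,i["fy"],i["cy"]],[0,0,1]])
    p=cv2.undistortPoints(np.array(uv,float).reshape(-1,1,2),K,np.array([k,0,0,0,0.])).reshape(-1,2)
    d=np.c_[p[:,0],-p[:,1],-np.ones(len(p))]@V[:3,:3]
    return -V[:3,:3].T@V[:3,3],d
def plane(n,uv,z):
    o,d=ray(n,uv);z=np.asarray(z,float)*np.ones(len(d));t=(z-o[2])/d[:,2];return o+d*t[:,None]
def proj(n,P):
    i=r.camera_info(n);V=np.array(i["view"]);p=np.atleast_2d(P)@V[:3,:3].T+V[:3,3]
    s=np.c_[p[:,0],-p[:,1]]/-p[:,2:];s=s*(1+i["k1"]*(s**2).sum(1,keepdims=True))
    return s*i["fx"]+[i["cx"],i["cy"]]
E
python3 - <<'E'
import cv2,numpy as np
a=cv2.imread('pics/top0.png')[160:260,335:395]; b=cv2.imread('pics/scene0.png')[170:270,90:155]
c=[cv2.resize(x,(360,600),interpolation=cv2.INTER_CUBIC) if x.shape[1]==60 else cv2.resize(x,(390,600),interpolation=cv2.INTER_CUBIC) for x in(a,b)]
cv2.imwrite('pics/br.png',np.hstack(c))
E
```

```text
(no output)
```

View pics/br.png

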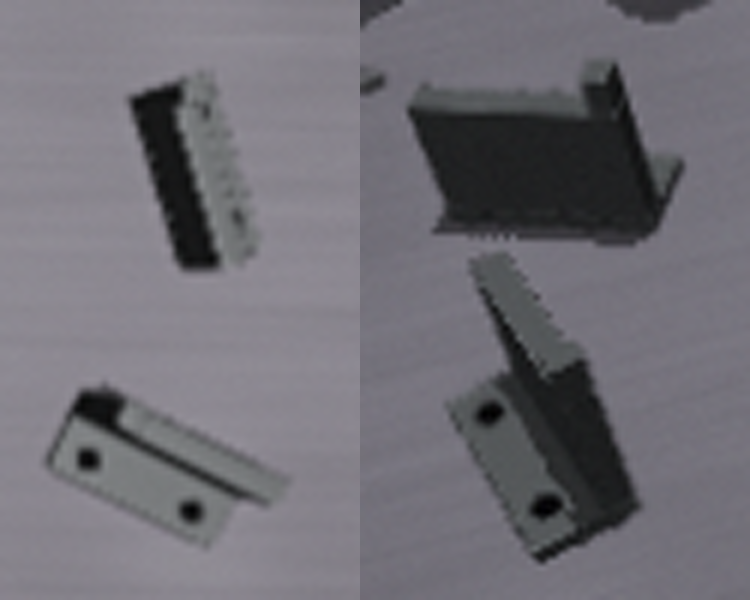

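The enlargement shows two brackets. The lower one has its stop at the left end, crop (95,405), and its toe towards the robot, so it is bracket_left. The upper one has its stop at the far end, crop (195,80), and its toe to the right, so it is bracket_right. Next I measure everything.

```bash
python3 - <<'E'
from h import *
im=cv2.imread('pics/top0.png')
# slat / pots by hue, trays by dark-grey
hsv=cv2.cvtColor(im,cv2.COLOR_BGR2HSV)
print(im[174,231],im[179,288],im[242,253],im[160,260],im[179,152])
def rect(mask,box,z,name):
    m=np.zeros_like(mask);x0,y0,x1,y1=box;m[y0:y1,x0:x1]=mask[y0:y1,x0:x1]
    cs=max(cv2.findContours(m,0,cv2.CHAIN_APPROX_NONE)[0],key=cv2.contourArea)
    P=plane('top',cs.reshape(-1,2),z)[:,:2]
    c,s,a=cv2.minAreaRect((P*1000).astype(np.float32)); print(name,np.array(c)/1000,s,a); return cs
g=cv2.cvtColor(im,cv2.COLOR_BGR2GRAY)
bench=cv2.medianBlur(im,31).astype(int); d=(np.abs(im.astype(int)-bench).max(2)>22).astype(np.uint8)*255
dk=((g<118)*255).astype(np.uint8)
red=((im[...,2].astype(int)-im[...,0]>30)*255).astype(np.uint8)
for n,b in(('TL',(210,145,252,205)),('TR',(265,145,310,208))): rect(dk,b,.012,n)
rect(red,(205,222,300,262),.016,'slat')
for n,b in(('p1',(136,163,172,195)),('p2',(143,120,180,155)),('p3',(105,132,140,166))): rect(red,b,.05,n)
rect(dk,(150,222,186,258),.03,'reel')
# brackets
T=lambda c:[335+c[0]/6-.42,160+c[1]/6-.42]
S=lambda c:[90+(c[0]-360)/6-.42,170+c[1]/6-.42]
def tri(t,s):
    o1,d1=ray('top',[T(t)]);o2,d2=ray('scene',[S(s)]);A=np.c_[d1[0],-d2[0]]
    x=np.linalg.lstsq(A,o2-o1,rcond=None)[0];p,q=o1+x[0]*d1[0],o2+x[1]*d2[0];print((p+q)/2,np.linalg.norm(p-q))
print('L dots',plane('top',[T((88,460)),T((191,511))],.008))
print('L ledge end/ledge stop side',plane('top',[T((280,493)),T((126,410))],.07))
tri((290,480),(412,88))  # free end of ledge (robot-side/outer)
print('R dots scene',plane('scene',[S((489,412)),S((546,505))],.008))
print('R dots top',plane('top',[T((205,108)),T((237,215))],.008))
print('R scene top near/far z70, near z90',plane('scene',[S((575,360)),S((487,258))],.07),plane('scene',[S((570,355))],.09))
print('R top-view end far z90, near z70',plane('top',[T((200,80))],.09),plane('top',[T((232,262))],.07))
E
```

```text
[104  98  92] [101  96  90] [ 44  73 118] [143 135 138] [ 40  61 104]
TL [0.6377 0.1161] (79.10260772705078, 129.97459411621094) 86.0791015625
TR [ 0.6263 -0.062 ] (78.7734146118164, 131.41551208496094) 86.16700744628906
slat [0.428  0.0455] (55.17268753051758, 215.8752899169922) 0.9991285800933838
p1 [0.6144 0.3495] (60.17985916137695, 57.039493560791016) 46.56681442260742
p2 [0.7463 0.3356] (58.29673385620117, 57.79947280883789) 1.1960004568099976
p3 [0.702  0.4466] (58.689022064208984, 59.446937561035156) 47.03048324584961
reel [0.4313 0.2982] (63.62628173828125, 75.53834533691406) 22.862272262573242
L dots [[ 0.4501 -0.2575  0.008 ]
 [ 0.4246 -0.3117  0.008 ]]
L ledge end/ledge stop side [[ 0.4397 -0.3364  0.07  ]
 [ 0.4792 -0.2597  0.07  ]]
[ 0.447  -0.3373  0.0819] 0.0003997546021040869
R dots scene [[ 0.5727 -0.3343  0.008 ]
 [ 0.6303 -0.3166  0.008 ]]
R dots top [[ 0.6353 -0.3188  0.008 ]
 [ 0.5792 -0.3358  0.008 ]]
R scene top near/far z70, near z90 [[ 0.6197 -0.2882  0.07  ]
 [ 0.5511 -0.3162  0.07  ]] [[ 0.6371 -0.2867  0.09  ]]
R top-view end far z90, near z70 [[ 0.6412 -0.29    0.09  ]] [[ 0.553  -0.3124  0.07  ]]
```

jog_arm(deltas=[[[1, 4, 3.4, 0, 0], [1, 4, 3.4, 0, 0], [1, 4, 3.4, 0, 0], [1, 4, 3.4, 0, 0], [1, 4, 3.4, 0, 0], [1, 4, 3.4, 0, 0], [1, 4, 3.4, 0, 0], [1, 4, 3.4, 0, 0]]], force=30)

```text
time_s: 1.1
tcp_pos: [0.5087, -0.3749, 0.2189]
eef_rot: [180.0, -0.0, -163.8]
contact_force: [0.5, -0.6, 0.8]
gripper_width: 0.0876
gripper_force: 0.0
```

jog_arm(deltas=[[[1, 4.5, 3.8, 0, 0], [1, 4.5, 3.75, 0, 0], [1, 0, 0, -4, 0], [1, 0, 0, -4, 0], [1, 0, 0, -4, 0], [1, 0, 0, -3, 0], [1, 0, 0, -1.2, 0], [1, 0, 0, 0, 0]]])

```text
time_s: 2.1
tcp_pos: [0.5974, -0.3009, 0.0566]
eef_rot: [180.0, -0.1, -163.9]
contact_force: [0.2, -1.0, 1.3]
gripper_width: 0.0876
gripper_force: 0.0
```

jog_arm(deltas=[[[-1, 0, 0, 0, 0], [-1, 0, 0, 0, 0], [-1, 0, 0, 0, 0], [-1, 0, 0, 0, 0], [-1, 0, 0, 0, 0], [-1, 0, 0, 0, 0], [-1, 0, 0, 0, 0]]])

```text
time_s: 2.98
tcp_pos: [0.5976, -0.3009, 0.0571]
eef_rot: [180.0, -0.0, -163.9]
contact_force: [-0.4, 0.5, 0.2]
gripper_width: 0.0231
gripper_force: 0.0
```

jog_arm(deltas=[[[-1, 0, 0, 0, 0], [-1, 0, 0, 0, 0], [-1, 0, 0, 0, 0], [-1, 0, 0, 2, 0], [-1, 0, 0, 3, 0], [-1, 0, 0, 3, 0], [-1, 0, 0, 0, 0]]])

```text
time_s: 3.85
tcp_pos: [0.599, -0.3012, 0.1395]
eef_rot: [-179.9, 0.2, -163.8]
contact_force: [0.9, -0.1, -3.3]
gripper_width: 0.0136
gripper_force: 30.0
```

jog_arm(deltas=[[[-1, 0.5, 4, 0, -0.06], [-1, 0.5, 4, 0, -0.06], [-1, 0.5, 4, 0, -0.06], [-1, 0.5, 4, 0, -0.06], [-1, 0.5, 4, 0, -0.06], [-1, 0.5, 4, 0, -0.045], [-1, 0, 1.3, 0, 0], [-1, 0, 0, 0, 0]]])

```text
time_s: 4.85
tcp_pos: [0.6269, -0.0471, 0.136]
eef_rot: [-180.0, -0.1, 176.5]
contact_force: [0.3, 0.1, -2.8]
gripper_width: 0.0134
gripper_force: 30.0
```

```bash
python3 - <<'E'
from h import *
a=r.capture('scene');b=r.capture('top');cv2.imwrite('pics/s1.png',a);cv2.imwrite('pics/t1.png',b)
x=cv2.resize(a[100:260,160:340],(450,400),interpolation=3);y=cv2.resize(b[110:240,200:320],(350,400),interpolation=3)
cv2.imwrite('pics/c1.png',np.hstack([x,y]));s=r.get_state();print(s['tcp_pos'],s['eef_rot'],s['gripper_width'],s['gripper_force'])
E
```

```text
[ 0.6271 -0.0484  0.1364] [-179.983    -0.0739  176.3818] 0.013254694812757654 29.95506763458252
```

View pics/c1.png

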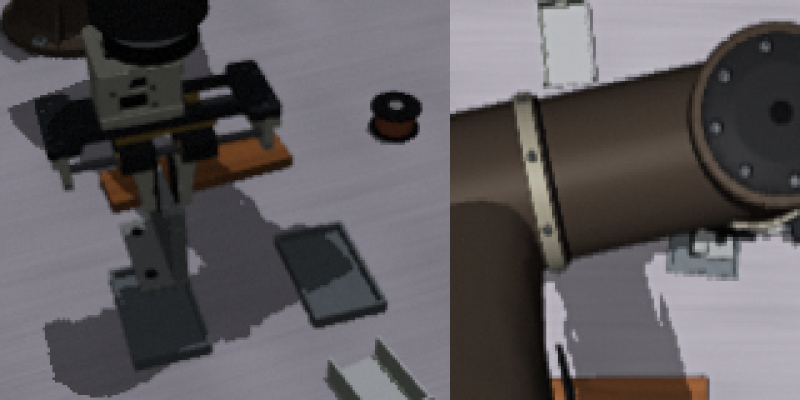

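The bracket is held over the right tray: its toe with dots at crop (145,255) lies on the outer side, and the foot is above the tray at (160,320). Now I lower it.

jog_arm(deltas=[[[-1, 0, 0, -3, 0], [-1, 0, 0, -2.5, 0], [-1, 0, 0, -1.2, 0], [-1, 0, 0, -0.4, 0], [-1, 0, 0, -0.3, 0], [-1, 0, 0, -0.1, 0], [-1, 0, 0, 0, 0]]])

```text
time_s: 5.82
tcp_pos: [0.628, -0.0478, 0.0627]
eef_rot: [180.0, 0.1, 176.4]
contact_force: [0.1, -0.5, -1.9]
gripper_width: 0.0135
gripper_force: 30.0
```

jog_arm(deltas=[[[-1, 0, 0, -0.1, 0], [-1, 0, 0, -0.1, 0], [-1, 0, 0, 0, 0]]])

```text
time_s: 6.2
tcp_pos: [0.628, -0.0479, 0.061]
eef_rot: [-180.0, 0.1, 176.4]
contact_force: [-2.4, -0.4, 5.3]
gripper_width: 0.0134
gripper_force: 30.0
```

Contact. Release, rise, and go back for bracket_left.

jog_arm(deltas=[[[0.2, 0, 0, 0, 0], [0.2, 0, 0, 0, 0], [0.2, 0, 0, 0, 0], [0.2, 0, 0, 0, 0], [0.2, 0, 0, 4, 0], [0.2, 0, 0, 5, 0], [1, 0, 0, 5, 0], [1, 0, 0, 0, 0]]])

```text
time_s: 7.2
tcp_pos: [0.6302, -0.0477, 0.2052]
eef_rot: [179.9, 0.5, 176.4]
contact_force: [0.6, -0.3, -0.0]
gripper_width: 0.0672
gripper_force: 0.0
```

jog_arm(deltas=[[[1, -2.1, -3.05, 0, 0.15], [1, -2.1, -3.05, 0, 0.15], [1, -2.1, -3.05, 0, 0.15], [1, -2.1, -3.05, 0, 0.15], [1, -2.1, -3.05, 0, 0.15], [1, -2.1, -3.05, 0, 0.15], [1, -2.1, -3.05, 0, 0.15], [1, -2.1, -3.05, 0, 0.13]]])

```text
time_s: 8.2
tcp_pos: [0.4586, -0.2926, 0.1995]
eef_rot: [180.0, 0.0, -115.7]
contact_force: [-0.1, -0.3, 0.2]
gripper_width: 0.0873
gripper_force: 0.0
```

jog_arm(deltas=[[[1, 0, 0, 0, 0], [1, 0, 0, 0, 0]]])

```text
time_s: 8.45
tcp_pos: [0.4596, -0.2918, 0.1997]
eef_rot: [180.0, 0.0, -116.1]
contact_force: [0.6, 1.3, -0.4]
gripper_width: 0.0878
gripper_force: 0.0
```

Descend to z = 0.057 and grip.

jog_arm(deltas=[[[1, 0.2, 0, -4, 0], [1, 0, 0, -4, 0], [1, 0, 0, -4, 0], [1, 0, 0, -1.5, 0], [1, 0, 0, -0.8, 0], [1, 0, 0, 0, 0], [-1, 0, 0, 0, 0], [-1, 0, 0, 0, 0]]])

```text
time_s: 9.45
tcp_pos: [0.4623, -0.292, 0.0582]
eef_rot: [-179.9, 0.0, -116.0]
contact_force: [0.5, 0.9, 0.3]
gripper_width: 0.073
gripper_force: 0.0
```

jog_arm(deltas=[[[-1, 0, 0, 0, 0], [-1, 0, 0, 0, 0], [-1, 0, 0, 0, 0], [-1, 0, 0, 0, 0], [-1, 0, 0, 0, 0], [-1, 0, 0, 0, 0], [-1, 0, 0, 0, 0], [-1, 0, 0, 0, 0]]])

```text
time_s: 10.45
tcp_pos: [0.4616, -0.2918, 0.0571]
eef_rot: [180.0, 0.0, -116.0]
contact_force: [-0.5, 0.5, 0.1]
gripper_width: 0.0135
gripper_force: 30.0
```

jog_arm(deltas=[[[-1, 0, 0, 2, 0], [-1, 0, 0, 4, 0], [-1, 0, 0, 4, 0], [-1, 0, 0, 4, 0], [-1, 1.75, 3.94, 0, -0.12], [-1, 1.75, 3.94, 0, -0.12], [-1, 1.75, 3.94, 0, -0.12], [-1, 1.75, 3.94, 0, -0.12]]])

```text
time_s: 11.45
tcp_pos: [0.5317, -0.1329, 0.1967]
eef_rot: [180.0, -0.0, -143.8]
contact_force: [0.5, 0.3, -2.1]
gripper_width: 0.0133
gripper_force: 30.0
```

jog_arm(deltas=[[[-1, 1.75, 3.94, 0, -0.12], [-1, 1.75, 3.94, 0, -0.12], [-1, 1.75, 3.94, 0, -0.12], [-1, 1.75, 3.94, 0, -0.12], [-1, 1.75, 3.94, 0, -0.12], [-1, 1.75, 3.94, 0, -0.1], [-1, 0, 0, 0, 0], [-1, 0, 0, 0, 0]]])

```text
time_s: 12.45
tcp_pos: [0.636, 0.1021, 0.1962]
eef_rot: [-180.0, -0.1, 176.4]
contact_force: [-0.7, 0.1, -3.5]
gripper_width: 0.0135
gripper_force: 30.0
```

jog_arm(deltas=[[[-1, 0.1, 0, -4, 0], [-1, 0, 0, -4, 0], [-1, 0, 0, -3, 0], [-1, 0, 0, -1.5, 0], [-1, 0, 0, -0.5, 0], [-1, 0, 0, -0.3, 0], [-1, 0, 0, -0.1, 0], [-1, 0, 0, -0.1, 0]]])

```text
time_s: 13.45
tcp_pos: [0.6381, 0.1024, 0.063]
eef_rot: [180.0, 0.1, 176.4]
contact_force: [-0.2, 0.6, -2.0]
gripper_width: 0.0133
gripper_force: 30.0
```

jog_arm(deltas=[[[-1, 0, 0, -0.1, 0], [-1, 0, 0, 0, 0]]])

```text
time_s: 13.7
tcp_pos: [0.6377, 0.1022, 0.0613]
eef_rot: [180.0, 0.0, 176.4]
contact_force: [-0.4, 0.5, -1.8]
gripper_width: 0.0133
gripper_force: 30.0
```

jog_arm(deltas=[[[-1, 0, 0, -0.15, 0], [-1, 0, 0, 0, 0], [0.2, 0, 0, 0, 0], [0.2, 0, 0, 0, 0], [0.2, 0, 0, 0, 0], [0.2, 0, 0, 0, 0], [0.2, 0, 0, 5, 0], [0.5, 0, 0, 5, 0]]])

```text
time_s: 14.7
tcp_pos: [0.6373, 0.1019, 0.1602]
eef_rot: [-179.9, -0.1, 176.4]
contact_force: [0.2, -0.5, -0.1]
gripper_width: 0.0581
gripper_force: 0.0
```

```bash
python3 -c "
from h import *
s=r.get_state();print(s['joints'],s['eef_rot'],s['tcp_pos'])"
```

```text
[  26.3756   20.1989   -7.8244    0.0096  -62.0842 -119.9974] [-179.9389   -0.0889  176.3826] [0.6373 0.1019 0.1602]
```

jog_arm(deltas=[[[1, -2.1, -0.6, 0.4, 0.165], [1, -2.1, -0.6, 0.4, 0.165], [1, -2.1, -0.6, 0, 0.165], [1, -2.1, -0.6, 0, 0.165], [1, -2.1, -0.6, 0, 0.165], [1, -2.1, -0.6, 0, 0.165], [1, -2.1, -0.6, 0, 0.165], [1, -2.1, -0.6, 0, 0.165]]])

```text
time_s: 15.7
tcp_pos: [0.469, 0.0539, 0.1677]
eef_rot: [-180.0, 0.0, -107.7]
contact_force: [0.1, 0.5, -0.1]
gripper_width: 0.0873
gripper_force: 0.0
```

jog_arm(deltas=[[[1, -2.1, -0.4, 0, 0.165], [1, -2.0, -0.4, 0, 0.165], [1, 0, 0, 0, 0], [1, 0, 0, 0, 0]]])

```text
time_s: 16.2
tcp_pos: [0.4293, 0.0464, 0.168]
eef_rot: [-179.9, 0.0, -89.2]
contact_force: [0.0, -0.0, 0.1]
gripper_width: 0.0878
gripper_force: 0.0
```

```bash
python3 - <<'E'
from h import *
a=r.capture('scene');b=r.capture('top');cv2.imwrite('pics/s2.png',a);cv2.imwrite('pics/t2.png',b)
x=cv2.resize(a[150:250,190:330],(448,320),interpolation=3);y=cv2.resize(b[140:210,210:310],(350,245),interpolation=3)
y=np.vstack([y,np.zeros((75,350,3),np.uint8)])
cv2.imwrite('pics/c2.png',np.hstack([x,y]));s=r.get_state();print(s['tcp_pos'],s['eef_rot'],s['gripper_width'],s['joints'])
E
```

```text
[0.4293 0.0464 0.1677] [-179.9918   -0.0008  -89.1813] 0.08741293616003311 [ 32.5409  -0.5105 -32.7436   0.0059 -57.7603 -31.7253]
```

View pics/c2.png

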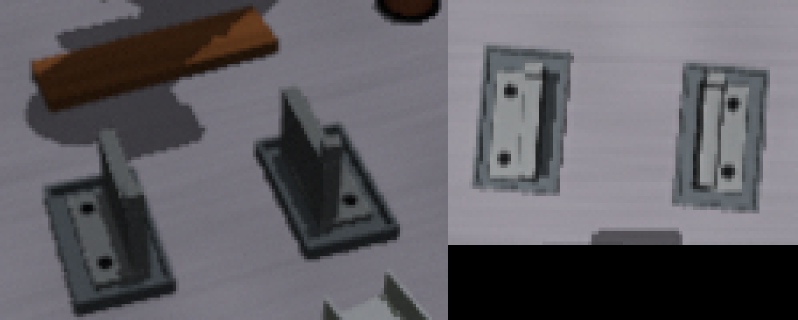

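Both brackets stand square in their trays, left at crop (518,118) and right at (725,135), with stops at the far end and toes outwards. Next I grip the slat.

jog_arm(deltas=[[[1, 0, 0, -4, 0], [1, 0, 0, -4, 0], [1, 0, 0, -3.5, 0], [1, 0, 0, -2, 0], [1, 0, 0, -1, 0], [1, 0, 0, 0, 0], [-1, 0, 0, 0, 0], [-1, 0, 0, 0, 0]]])

```text
time_s: 17.3
tcp_pos: [0.4293, 0.0465, 0.0234]
eef_rot: [-179.9, 0.0, -89.1]
contact_force: [-0.4, -0.1, -0.2]
gripper_width: 0.0731
gripper_force: 0.0
```

jog_arm(deltas=[[[-1, 0, 0, 0, 0], [-1, 0, 0, 0, 0], [-1, 0, 0, 0, 0], [-1, 0, 0, 0, 0], [-1, 0, 0, 0, 0]]])

```text
time_s: 17.92
tcp_pos: [0.4286, 0.0461, 0.0226]
eef_rot: [180.0, -0.0, -89.1]
contact_force: [-0.3, 0.5, -0.1]
gripper_width: 0.0233
gripper_force: 0.0
```

The gripper has closed past 60 mm, so I must look.

```bash
python3 - <<'E'
from h import *
a=r.capture('scene');b=r.capture('top')
x=cv2.resize(a[80:230,150:310],(427,400),interpolation=3);y=cv2.resize(b[180:300,190:302],(373,400),interpolation=3)
cv2.imwrite('pics/c3.png',np.hstack([x,y]));s=r.get_state();print(s['gripper_width'],s['gripper_force'])
E
```

```text
0.014978878329446731 0.0
```

View pics/c3.png

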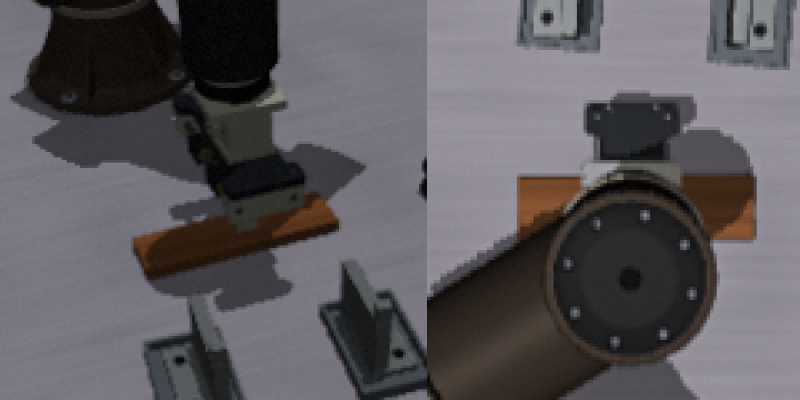

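The slat, top crop (637,207), has not moved, and the fingers seem to be beside or above it. I'll check by projection.

```bash
python3 - <<'E'
from h import *
p=r.get_state()['tcp_pos'];print(p)
for n in('top','scene'): print(n,proj(n,[p,p-[0,0,.019],p+[.02,0,0],p-[.02,0,0],p+[0.06,0,.05]]))
for n in('top','scene'):
    b=cv2.imread('pics/%s0.png'%n);m=((b[...,2].astype(int)-b[...,0]>30)*255).astype(np.uint8)
    x0,y0,x1,y1=(205,222,300,262) if n=='top' else (190,145,290,190)
    k=np.zeros_like(m);k[y0:y1,x0:x1]=m[y0:y1,x0:x1]
    c=max(cv2.findContours(k,0,1)[0],key=cv2.contourArea);q=cv2.approxPolyDP(c,4,True).reshape(-1,2);print(n,q.tolist());
    for z in(.0,.016): print(plane(n,q,z))
a=r.capture('scene')
cv2.imwrite('pics/c4.png',cv2.resize(a[125:200,195:285],(720,600),interpolation=3))
E
```

```text
[0.4287 0.0461 0.0226]
top [[251.8273 241.9496]
 [251.8342 241.4111]
 [251.9573 235.382 ]
 [251.6971 248.5297]
 [252.2156 222.8716]]
scene [[239.5264 163.9713]
 [239.8179 169.0899]
 [241.7476 167.9498]
 [237.3639 160.0973]
 [245.7643 161.9846]]
top [[217, 233], [217, 251], [287, 251], [287, 233]]
[[ 0.4525  0.1554  0.    ]
 [ 0.3967  0.154   0.    ]
 [ 0.4005 -0.0643  0.    ]
 [ 0.4564 -0.0635  0.    ]]
[[ 0.4535  0.1539  0.016 ]
 [ 0.3986  0.1525  0.016 ]
 [ 0.4022 -0.0627  0.016 ]
 [ 0.4574 -0.0619  0.016 ]]
scene [[276, 162], [267, 152], [200, 171], [207, 181]]
[[ 0.4319  0.1601  0.    ]
 [ 0.3743  0.1539  0.    ]
 [ 0.3893 -0.0647  0.    ]
 [ 0.4413 -0.0571  0.    ]]
[[ 0.4511  0.1517  0.016 ]
 [ 0.3948  0.1456  0.016 ]
 [ 0.4095 -0.0679  0.016 ]
 [ 0.4602 -0.0604  0.016 ]]
```

View pics/c4.png

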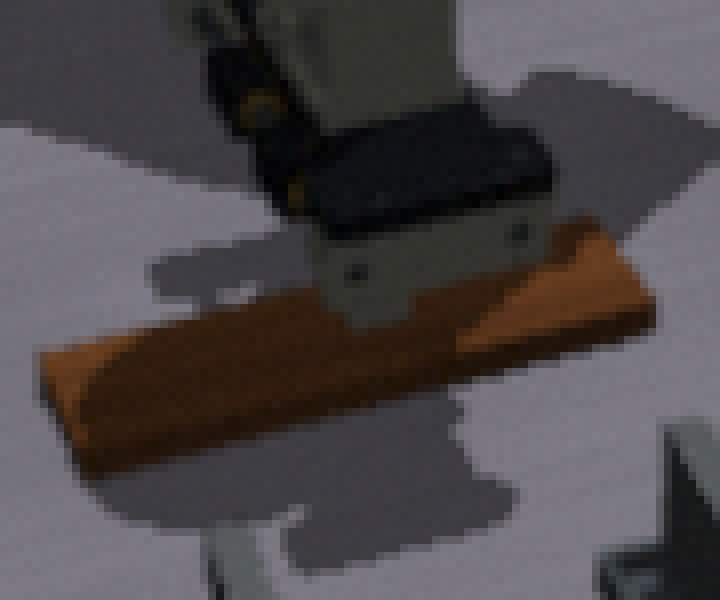

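jog_arm(deltas=[[[1, 0, 0, 0, 0], [1, 0, 0, 0, 0], [1, 0, 0, 0, 0], [1, 0, 0, 0, 0], [1, 0, 0, 0, 0], [1, 0, 0, 0, 0], [1, 0, 0, 0, 0], [1, 0, 0, 0, 0]]])

```text
time_s: 19.08
tcp_pos: [0.4287, 0.0462, 0.0227]
eef_rot: [180.0, 0.0, -89.1]
contact_force: [-0.1, 0.4, 0.4]
gripper_width: 0.085
gripper_force: 0.0
```

```bash
python3 - <<'E'
from h import *
print(r.tip_extent)
p=r.get_state()['tcp_pos'];t=p-[0,0,.019]
print(proj('scene',[t+[.044,0,0],t+[.065,0,0],t+[.065,0.0095,0],t+[.065,-.0095,0]]))
a=r.capture('scene')
cv2.imwrite('pics/c5.png',cv2.resize(a[125:200,195:285],(720,600),interpolation=3))
E
```

```text
0.019
[[244.7483 178.0253]
 [247.2    182.4821]
 [250.3744 181.6765]
 [244.011  183.2915]]
```

View pics/c5.png

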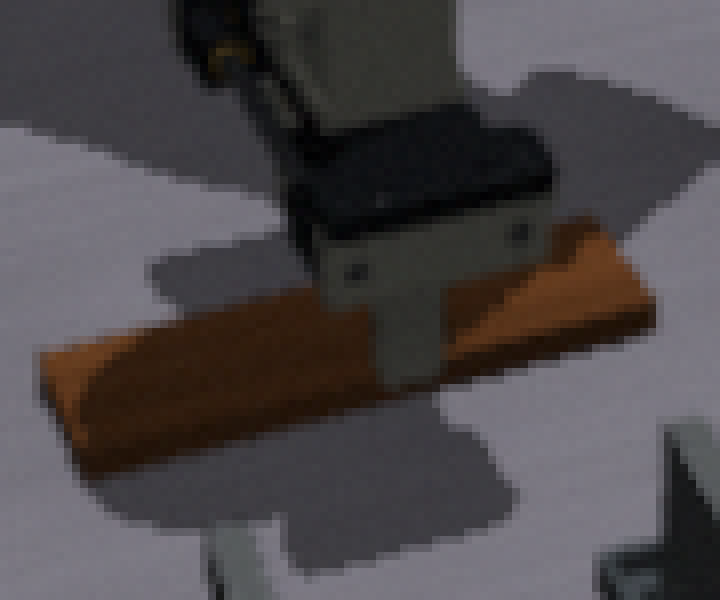

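The open fingertip shows at crop (405,388), pixel (245.6,173.5). The nominal position would be row ~182, so the tip is really about 20–25 mm higher than stated and closed above the slat. I'll go down carefully, watching the force.

jog_arm(deltas=[[[1, 0, 0, -0.5, 0], [1, 0, 0, -0.5, 0], [1, 0, 0, 0, 0]]])

```text
time_s: 19.5
tcp_pos: [0.4282, 0.0459, 0.0121]
eef_rot: [179.9, -0.0, -89.1]
contact_force: [-0.1, 0.2, -0.7]
gripper_width: 0.0876
gripper_force: 0.0
```

```bash
python3 - <<'E'
from h import *
s=r.get_state();print(s['tcp_pos'],s['contact_force'])
a=r.capture('scene')
cv2.imwrite('pics/c6.png',cv2.resize(a[125:200,195:285],(720,600),interpolation=3))
E
```

```text
[0.4282 0.0459 0.0121] [-0.1234  0.1791 -0.6957]
```

View pics/c6.png

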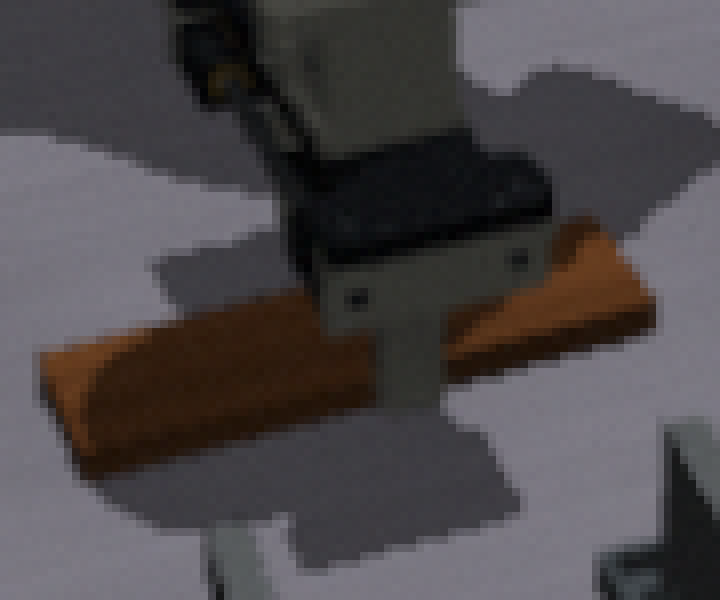

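Fingertip now at crop (408,410), still above the bench line, with no contact. Down a little more.

jog_arm(deltas=[[[1, 0, 0, -0.4, 0], [1, 0, 0, -0.3, 0], [1, 0, 0, 0, 0]]])

```text
time_s: 19.92
tcp_pos: [0.4285, 0.046, 0.0054]
eef_rot: [180.0, -0.0, -89.1]
contact_force: [-0.7, 0.2, -0.1]
gripper_width: 0.0876
gripper_force: 0.0
```

jog_arm(deltas=[[[1, 0, 0, -0.2, 0], [1, 0, 0, 0, 0]]])

```text
time_s: 20.18
tcp_pos: [0.4286, 0.0461, 0.0036]
eef_rot: [180.0, -0.0, -89.1]
contact_force: [-0.5, -0.4, 0.5]
gripper_width: 0.0879
gripper_force: 0.0
```

jog_arm(deltas=[[[-1, 0, 0, 0, 0], [-1, 0, 0, 0, 0], [-1, 0, 0, 0, 0], [-1, 0, 0, 0, 0], [-1, 0, 0, 0, 0]]], force=25)

```text
time_s: 20.8
tcp_pos: [0.4285, 0.046, 0.0037]
eef_rot: [180.0, -0.0, -89.1]
contact_force: [-1.9, 0.4, 1.5]
gripper_width: 0.0596
gripper_force: 25.0
```

Slat gripped. Lift, move and turn.

jog_arm(deltas=[[[-1, 0, 0, 1, 0], [-1, 0, 0, 3, 0], [-1, 0, 0, 5, 0], [-1, 0, 0, 5, 0], [-1, 0, 0, 0, 0], [-1, 1.5, -0.15, 0, 0], [-1, 3, -0.3, 0, -0.02], [-1, 4, -0.4, 0, -0.02]]])

```text
time_s: 21.8
tcp_pos: [0.5143, 0.0372, 0.1424]
eef_rot: [179.9, -0.0, -91.4]
contact_force: [0.5, 1.4, -1.6]
gripper_width: 0.0596
gripper_force: 25.0
```

jog_arm(deltas=[[[-1, 4, -0.3, 0, -0.02], [-1, 4, -0.3, 0, -0.02], [-1, 2.3, -0.2, 0, 0], [-1, 1, -0.1, 0, 0], [-1, 0, 0, 0, 0], [-1, 0, 0, 0, 0]]])

```text
time_s: 22.55
tcp_pos: [0.6258, 0.0286, 0.1433]
eef_rot: [179.9, -0.0, -93.7]
contact_force: [-0.1, 1.2, -1.8]
gripper_width: 0.0596
gripper_force: 25.0
```

```bash
python3 - <<'E'
from h import *
s=r.get_state();print(s['tcp_pos'],s['eef_rot'],s['contact_force'],s['gripper_width'])
a=r.capture('scene');b=r.capture('top');cv2.imwrite('pics/t3.png',b)
x=cv2.resize(a[110:250,170:330],(457,400),interpolation=3);y=cv2.resize(b[130:230,200:285],(340,400),interpolation=3)
cv2.imwrite('pics/c7.png',np.hstack([x,y]))
E
```

```text
[0.6258 0.0286 0.1433] [179.9444  -0.0089 -93.6637] [-0.0565  1.1521 -1.7965] 0.05956408818416143
```

View pics/c7.png

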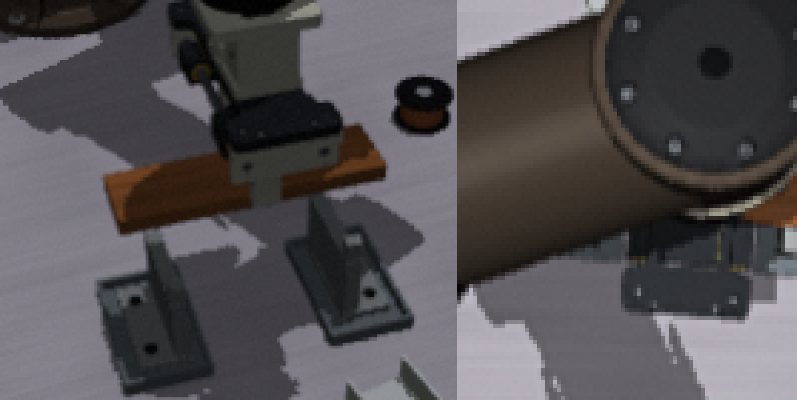

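The slat hangs level above both brackets, scene crop (245,178). Lower it.

jog_arm(deltas=[[[-1, 0.1, -0.05, -2, 0], [-1, 0, 0, -2, 0], [-1, 0, 0, -1.3, 0], [-1, 0, 0, -0.6, 0], [-1, 0, 0, -0.3, 0], [-1, 0, 0, -0.1, 0], [-1, 0, 0, -0.1, 0], [-1, 0, 0, 0, 0]]])

```text
time_s: 23.65
tcp_pos: [0.6278, 0.0282, 0.0799]
eef_rot: [-180.0, 0.0, -93.7]
contact_force: [0.2, 0.0, -0.9]
gripper_width: 0.0594
gripper_force: 25.0
```

jog_arm(deltas=[[[-1, 0, 0, -0.1, 0], [-1, 0, 0, -0.1, 0], [-1, 0, 0, 0, 0]]])

```text
time_s: 24.02
tcp_pos: [0.6277, 0.0281, 0.0778]
eef_rot: [-180.0, -0.0, -93.7]
contact_force: [0.3, -0.9, -0.7]
gripper_width: 0.0593
gripper_force: 25.0
```

jog_arm(deltas=[[[-1, 0, 0, -0.1, 0], [-1, 0, 0, 0, 0]]])

```text
time_s: 24.28
tcp_pos: [0.6278, 0.0282, 0.0777]
eef_rot: [-180.0, -0.0, -93.6]
contact_force: [-3.8, 0.8, 6.1]
gripper_width: 0.0594
gripper_force: 25.0
```

jog_arm(deltas=[[[1, 0, 0, 0, 0], [1, 0, 0, 0, 0], [1, 0, 0, 0, 0], [1, 0, 0, 0, 0], [1, 0, 0, 2, 0], [1, 0, 0, 4, 0], [1, 0, 0, 5, 0], [1, 0, 0, 4, 0]]])

```text
time_s: 25.28
tcp_pos: [0.6279, 0.0281, 0.2288]
eef_rot: [-179.9, 0.0, -93.7]
contact_force: [0.7, 0.4, -0.2]
gripper_width: 0.0879
gripper_force: 0.0
```

```bash
python3 - <<'E'
from h import *
s=r.get_state();print(s['tcp_pos'],s['eef_rot'],s['joints'])
# pot p1: red/brown circle; ellipse centre at rim z=.055 and body centre
b=cv2.imread('pics/top0.png')
m=((b[...,2].astype(int)-b[...,0]>18)*255).astype(np.uint8)
for q in((136,163,172,195),(143,120,180,155),(105,132,140,166)):
    k=np.zeros_like(m);k[q[1]:q[3],q[0]:q[2]]=m[q[1]:q[3],q[0]:q[2]]
    c=max(cv2.findContours(k,0,1)[0],key=cv2.contourArea);print(cv2.boundingRect(c))
    (e,ax,an)=cv2.fitEllipse(c);P=plane('top',[e],.045)[0];print(e,ax,P,np.hypot(*P[:2]))
    # left extreme (farthest from image centre) is the rim edge
    n=plane('top',c.reshape(-1,2),.055)[:,:2];print(n.min(0),n.max(0))
a=cv2.imread('pics/scene0.png');m=((a[...,2].astype(int)-a[...,0]>18)*255).astype(np.uint8)
k=np.zeros_like(m);k[158:192,348:382]=m[158:192,348:382];c=max(cv2.findContours(k,0,1)[0],key=cv2.contourArea);x,y,w,h=cv2.boundingRect(c);print(x,y,w,h,plane('scene',[[x+w/2-.5,y+h/2-.5]],.0275))
E
```

```text
[0.6279 0.0281 0.2288] [-179.9283    0.0147  -93.6628] [ 20.3412  15.8387  -4.7969   0.0168 -69.2929 -24.0099]
(142, 169, 21, 20)
(152.14593505859375, 178.5973358154297) (19.513011932373047, 20.455581665039062) [0.6152 0.3512 0.045 ] 0.7084070194691572
[0.586  0.3186] [0.6435 0.3791]
(149, 126, 21, 20)
(158.70423889160156, 135.52297973632812) (19.52865982055664, 20.184783935546875) [0.7472 0.3362 0.045 ] 0.8193975651860069
[0.7161 0.3024] [0.7746 0.3633]
(111, 140, 21, 20)
(121.17041778564453, 149.53213500976562) (19.426651000976562, 20.205724716186523) [0.7019 0.4485 0.045 ] 0.8329679974592966
[0.6714 0.415 ] [0.7294 0.4759]
355 162 22 27 [[0.6109 0.3559 0.0275]]
```

jog_arm(deltas=[[[1, -0.2, 3.2, 0, 0.16], [1, -0.2, 3.2, 0, 0.16], [1, -0.2, 3.2, 0, 0.16], [1, -0.2, 3.2, 0, 0.16], [1, -0.2, 3.2, 0, 0.16], [1, -0.2, 3.2, 0, 0.16], [1, -0.1, 3.2, 0, 0.16], [1, -0.1, 3.2, 0, 0.16]]])

```text
time_s: 26.28
tcp_pos: [0.6135, 0.2852, 0.2266]
eef_rot: [180.0, 0.0, -20.0]
contact_force: [0.2, -0.3, 0.4]
gripper_width: 0.0875
gripper_force: 0.0
```

jog_arm(deltas=[[[1, 0, 3.2, 0, 0.16], [1, 0, 3.4, 0, 0.195], [1, 0, 0, 0, 0], [1, 0, 0, -5, 0], [1, 0, 0, -3, 0], [1, 0, 0, 0, 0]]])

```text
time_s: 27.02
tcp_pos: [0.6124, 0.3484, 0.1439]
eef_rot: [179.8, 0.2, -0.5]
contact_force: [0.4, -0.0, 0.8]
gripper_width: 0.0874
gripper_force: 0.0
```

```bash
python3 - <<'E'
from h import *
s=r.get_state();print(s['tcp_pos'],s['eef_rot'],s['contact_force'],s['gripper_width'])
a=r.capture('scene');b=r.capture('top');cv2.imwrite('pics/t4.png',b)
x=cv2.resize(a[100:240,200:440],(686,400),interpolation=3)
y=cv2.resize(b[150:210,210:310],(333,200),interpolation=3);z=cv2.resize(b[110:210,110:190],(160,200),interpolation=3)
o=np.zeros((600,686,3),np.uint8);o[:400]=x;o[400:,:333]=y;o[400:,340:500]=z
cv2.imwrite('pics/c8.png',o)
E
```

```text
[0.6124 0.3484 0.1439] [179.7959   0.2336  -0.528 ] [ 0.3648 -0.0298  0.8005] 0.0873991038260691
```

View pics/c8.png

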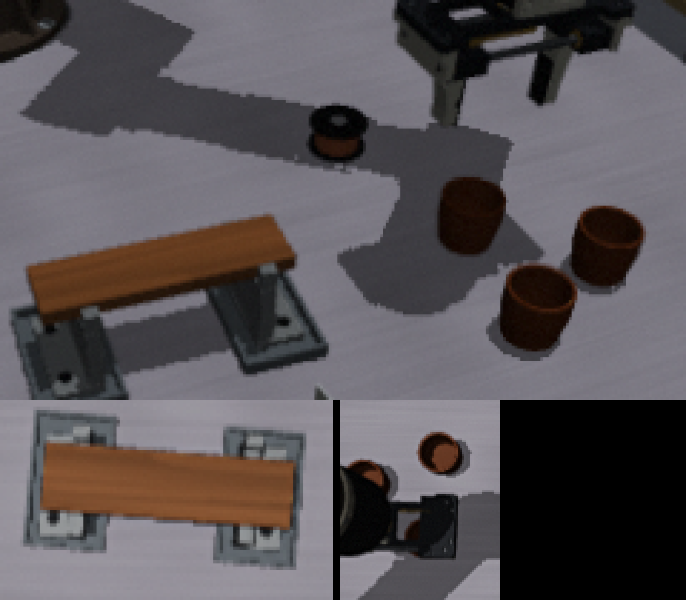

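The slat lies flat on both ledges in front of the stops, lower-left crop centre (168,485). The jaws hover over the nearest pot, scene crop (470,215). Descend and measure the slat.

jog_arm(deltas=[[[1, 0.1, 0.15, -4, 0], [1, 0, 0, -4, 0], [1, 0, 0, -2, 0], [1, 0, 0, -1.3, 0], [1, 0, 0, -0.9, 0], [1, 0, 0, 0, 0]]])

```text
time_s: 27.88
tcp_pos: [0.6149, 0.3518, 0.0249]
eef_rot: [-180.0, -0.0, -0.4]
contact_force: [-0.2, -0.3, 0.9]
gripper_width: 0.0875
gripper_force: 0.0
```

```bash
python3 - <<'E'
from h import *
s=r.get_state();print(s['tcp_pos'],s['eef_rot'],s['contact_force'])
im=r.capture('top');a=r.capture('scene')
m=((im[...,2].astype(int)-im[...,0]>30)*255).astype(np.uint8);k=np.zeros_like(m);k[150:205,205:315]=m[150:205,205:315]
c=max(cv2.findContours(k,0,1)[0],key=cv2.contourArea);print(cv2.boundingRect(c))
P=plane('top',c.reshape(-1,2),.09)[:,:2];q=cv2.minAreaRect((P*1000).astype(np.float32));print('slat',q)
C=np.array(q[0])/1000;th=np.deg2rad(-3.7);R=np.array([[np.cos(th),np.sin(th)],[-np.sin(th),np.cos(th)]])
for T in([.638,.1168],[.626,-.0628]):print(R@(C-T))
cv2.imwrite('pics/c9.png',cv2.resize(a[110:200,330:450],(640,480),interpolation=3))
E
```

```text
[0.6149 0.3518 0.0249] [-179.9939   -0.0143   -0.4154] [-0.2268 -0.319   0.877 ]
(222, 163, 77, 26)
slat ((628.2422485351562, 26.186683654785156), (218.82382202148438, 59.88297653198242), 86.47126770019531)
[-0.0039 -0.0911]
[-0.0035  0.0889]
```

View pics/c9.png

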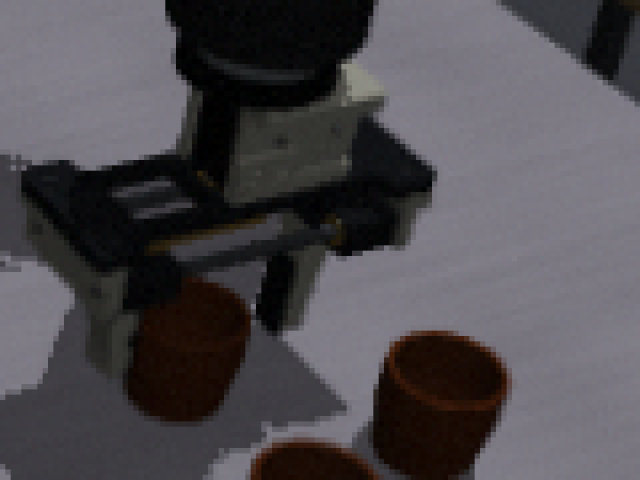

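The pot, crop (188,350), stands between the fingers at (110,375) and (285,325), a few mm nearer the right-hand (−y) finger. I'll shift slightly and grip gently.

jog_arm(deltas=[[[1, 0.3, -0.4, 0, 0], [1, 0, 0, 0, 0], [-1, 0, 0, 0, 0], [-1, 0, 0, 0, 0], [-1, 0, 0, 0, 0], [-1, 0, 0, 0, 0], [-1, 0, 0, 0, 0]]], force=15)

```text
time_s: 28.85
tcp_pos: [0.6176, 0.3476, 0.0247]
eef_rot: [180.0, 0.0, -0.4]
contact_force: [0.8, -0.4, -0.2]
gripper_width: 0.0621
gripper_force: 15.0
```

jog_arm(deltas=[[[-1, 0, 0, 0, 0], [-1, 0, 0, 2, 0], [-1, 0, 0, 4, 0], [-1, 0, 0, 5, 0], [-1, 0, 0, 4, 0], [-1, 0, 0, 0, 0]]])

```text
time_s: 29.6
tcp_pos: [0.6197, 0.349, 0.1809]
eef_rot: [-179.7, -0.4, -0.4]
contact_force: [0.4, 0.6, -2.0]
gripper_width: 0.0616
gripper_force: 15.0
```

```bash
python3 - <<'E'
from h import *
s=r.get_state();print(s['tcp_pos'],s['eef_rot'],s['contact_force'],s['gripper_width'],s['gripper_force'])
a=r.capture('scene');cv2.imwrite('pics/c10.png',cv2.resize(a[80:200,310:450],(560,480),interpolation=3))
E
```

```text
[0.6197 0.349  0.1809] [-179.6898   -0.3975   -0.3919] [ 0.3777  0.5863 -1.9972] 0.061634421390987945 14.999905172735453
```

View pics/c10.png

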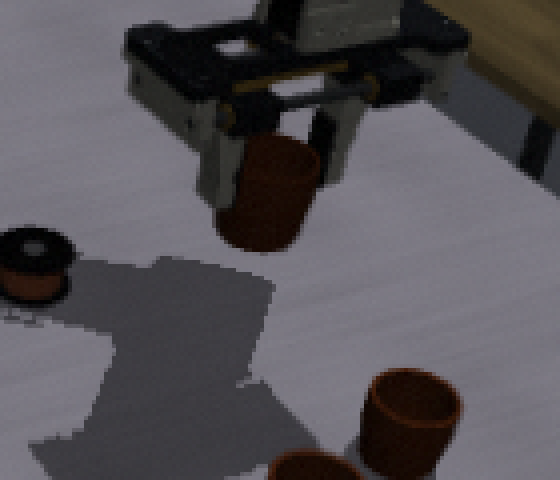

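Pot held upright, crop (265,195). Carry it over the slat.

jog_arm(deltas=[[[-1, 0, -1.5, 0, 0], [-1, 0.1, -3, 0, 0], [-1, 0.2, -4, 0, 0], [-1, 0.2, -4.5, 0, 0], [-1, 0.2, -4.5, 0, 0], [-1, 0.2, -4.5, 0, 0], [-1, 0.1, -4, 0, 0], [-1, 0, -3.5, 0, 0]]])

```text
time_s: 30.65
tcp_pos: [0.6265, 0.0492, 0.1739]
eef_rot: [180.0, 0.1, -0.5]
contact_force: [0.1, -0.7, -1.9]
gripper_width: 0.0619
gripper_force: 15.0
```

jog_arm(deltas=[[[-1, 0, -2, 0, 0], [-1, 0, -0.6, 0, 0], [-1, 0, 0, 0, 0], [-1, 0, 0, -2, 0], [-1, 0, 0, -1.5, 0], [-1, 0, 0, -1, 0], [-1, 0, 0, 0, 0]]])

```text
time_s: 31.52
tcp_pos: [0.6272, 0.0269, 0.1287]
eef_rot: [180.0, 0.1, -0.4]
contact_force: [-0.0, 0.1, -0.9]
gripper_width: 0.0621
gripper_force: 15.0
```

```bash
python3 - <<'E'
from h import *
s=r.get_state();print(s['tcp_pos'],s['eef_rot'],s['contact_force'],s['gripper_width'],s['gripper_force'])
a=r.capture('scene');cv2.imwrite('pics/c11.png',cv2.resize(a[120:240,180:320],(560,480),interpolation=3))
C=np.array([.628,.0262,.09]);print((proj('scene',[C,C+[0,0,.02],C+[.03,0,0],C-[.03,0,0]])-[180,120])*4)
E
```

```text
[0.6272 0.0269 0.1287] [179.9659   0.0979  -0.3871] [-0.0211  0.1283 -0.9352] 0.06207330900333336 14.999855300411582
[[307.624  284.4422]
 [307.1378 259.1899]
 [325.7028 316.4181]
 [290.3813 253.9416]]
```

View pics/c11.png

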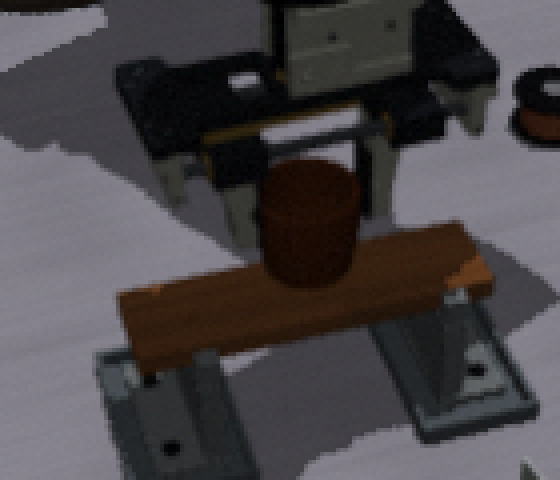

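The pot is upright with its base near crop (310,268), matching the slat centre (308,267 at this height). Lower it.

jog_arm(deltas=[[[-1, 0, 0, -0.6, 0], [-1, 0, 0, -0.4, 0], [-1, 0, 0, -0.2, 0], [-1, 0, 0, -0.1, 0], [-1, 0, 0, 0, 0]]])

```text
time_s: 32.2
tcp_pos: [0.6277, 0.0266, 0.1167]
eef_rot: [-180.0, -0.0, -0.4]
contact_force: [0.1, -0.5, -1.4]
gripper_width: 0.062
gripper_force: 15.0
```

jog_arm(deltas=[[[-1, 0, 0, -0.1, 0], [-1, 0, 0, -0.1, 0], [-1, 0, 0, 0, 0]]])

```text
time_s: 32.58
tcp_pos: [0.6277, 0.0266, 0.1147]
eef_rot: [180.0, -0.0, -0.4]
contact_force: [-0.2, 0.3, -1.9]
gripper_width: 0.062
gripper_force: 15.0
```

jog_arm(deltas=[[[-1, 0, 0, -0.1, 0], [-1, 0, 0, 0, 0]]])

```text
time_s: 32.83
tcp_pos: [0.6278, 0.0267, 0.1146]
eef_rot: [180.0, -0.0, -0.4]
contact_force: [-2.4, 0.9, 4.7]
gripper_width: 0.0619
gripper_force: 15.0
```

Contact. Release, rise straight up, then clear away towards the base.

jog_arm(deltas=[[[1, 0, 0, 0, 0], [1, 0, 0, 0, 0], [1, 0, 0, 0, 0], [1, 0, 0, 0, 0], [1, 0, 0, 1, 0], [1, 0, 0, 3, 0], [1, 0, 0, 4, 0], [1, 0, 0, 4, 0]]])

```text
time_s: 33.83
tcp_pos: [0.6276, 0.0266, 0.2357]
eef_rot: [180.0, -0.0, -0.4]
contact_force: [-0.2, 0.0, -0.7]
gripper_width: 0.0879
gripper_force: 0.0
```

jog_arm(deltas=[[[1, -3, -3, 0, 0], [1, -3, -4, 0, 0], [1, -3, -4, 0, 0], [1, -3, -4, 0, 0], [1, 0, -4, 0, 0], [1, 0, -4, 0, 0], [1, 0, 0, 0, 0], [1, 0, 0, 0, 0]]])

```text
time_s: 34.83
tcp_pos: [0.5077, -0.2034, 0.2341]
eef_rot: [-180.0, -0.0, -0.5]
contact_force: [-0.0, -0.3, -0.2]
gripper_width: 0.0876
gripper_force: 0.0
```

```bash
python3 - <<'E'
from h import *
s=r.get_state();print(s['tcp_pos'],s['contact_force'])
a=r.capture('scene');b=r.capture('top')
x=cv2.resize(a[120:240,180:320],(420,360),interpolation=3);y=cv2.resize(b[140:212,205:313-32],(380,360),interpolation=3)
cv2.imwrite('pics/c12.png',np.hstack([x,y]))
E
```

```text
[ 0.5077 -0.2034  0.2341] [-0.0455 -0.3473 -0.2299]
```

View pics/c12.png

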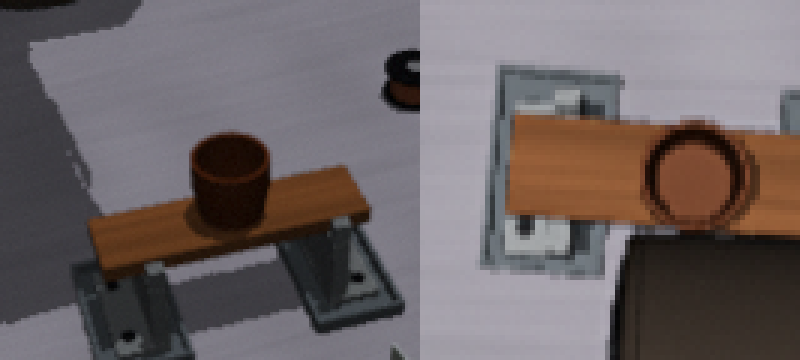

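The pot stands upright at top crop (697,178), in the middle of the slat (edges at rows ~125 and ~228), and the riser is intact. I hand it in.

```bash
python3 -c "
from plant import r
print(r.close_job())"
```

```text
the job is handed in; nothing more can be done
None
```

The plant riser is built and handed in: both brackets are in their trays, the slat lies across the ledges and the pot stands upright in its middle; the reel was not touched, and `close_job` gave no verdict.

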